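# Make the label printer ready for a medicine delivery

### The arm

A 6-joint arm with a two-finger parallel gripper is mounted at the origin on the work surface. World frame = base frame: x ahead of the robot, y to its left, z up, the work surface at z = 0. Lengths are in m, angles in rad, forces in N, time in s.
With the tool pointing down it reaches from about 0.425 to 0.95 m from the base axis. Payload 3.5 kg.
Tool frame: the origin (TCP) lies on the centre line of the jaws, within the pads' length; the fingertips stand 25 mm ahead of it and the grasp point (between the pads) lies 6 mm ahead of it (ctrl.finger_overhang is the distance from the TCP to the fingertips, in m); z points along the fingers, y is the line along which they close (so a half turn about z gives the same grasp; the last joint's range is limited). The gripper opens to 85 mm and grips with 20 to 120 N. Pads are 22 mm wide; open, the fingers measure 114 mm over their backs; the gripper's body (76 mm by 85 mm) begins 54 mm behind the grasp point. The pads swing forward as they close: fully open they stand 13 mm farther back than shut.
Start: joints at [1.078, 0.286, 1.577, -0, 1.279, -0.15], TCP at [0.227, 0.636, 0.256] pointing down, gripper open.
Joint ranges: [-2.77, 2.77], [-0.9, 2.22], [0.21, 2.48], [-1.53, 4.67], [0.24, 2.81], [-2.84, 2.84]. Speed limits (rad/s): [2.79, 2.79, 3.14, 3.14, 3.14, 3.14].

### API

Orientations are given as a unit quaternion [x, y, z, w].
In Python, from plant import get_state, imaging, job, ctrl gives the robot as it stands.
- The arm moves only by the tool jog_arm, never from a script. Its argument "increments" is a list of rows, each an object of numbers: "dx", "dy", "dz": the shift along the world's x, y, z each as a share of 12 cm, from -1 to 1; "ax", "ay", "az": the turn, a rotation vector about the world's x, y, z each as a share of pi/2 rad, from -1 to 1; "gripper": the gripper command: -1 is shut, 1 is fully open, values between are in proportion. A call has 1 to 10 rows; each row is the pose to reach, as a shift and turn from the pose commanded when the call began; what a row does not reach only later rows make up. A row lasts 1/10 s, in which the tool goes at most 50 mm and 8.59 degrees, less where a joint would pass 70% of its speed; a pose out of reach is approached as far as the arm can. A call with a number of a shift or a turn outside -1 to 1 is refused whole. A call with a gripper value outside its range is refused whole. The fingers move at their own pace and stop on an object; "force" is the grip in N (left out, the last holds). Time passes only in rows, so rows that repeat a pose let the fingers close. It gives the time, the measured TCP pose, the force, the opening and the grip force at its end, in the units of the state.
- get_state(): the state, without advancing time (a new reading comes with each control period).
- imaging.read_camera(name): name is "side" or "top" or "wrist"; returns a dict with "frame" (480x640x3 uint8, blue, green, red), "depth" (480x640 float32, m along the optical axis (not along the pixel's ray), 0 where there is no reading), "camera_matrix" (3x3 intrinsics, pixels), "extrinsics" (4x4, takes a point from camera to world coordinates); the wrist camera has in their place "mount" (4x4, takes a point from camera to tool coordinates, whose origin is the TCP and whose axes are the flange's). Camera axes: x right, y up, looking along -z (the intrinsics and any distortion apply to the point x, -y, -z); pixel columns grow to the right and rows downward; lengths in m; the calibration is good to about 2 mm. The wrist camera is an equidistant fisheye: a pixel r from the principal point sees the ray r / f radians off the axis. A picture is of the moment at which its call begins: read the wrist's pose just before it.
- job.sign_off(): hands the job in; it is judged then, once.
The state is a dict: "time": time; "qpos": joint angles; "dq": joint speeds; "joint_efforts": joint torques, N m; "eef_pos": TCP position; "tcp_rot": TCP orientation; "contact_force": force on the tool from outside, world axes, zero at the start; "wrist_torque": the same for the moment, N m; "opening": opening from 0.0 (shut) to 1.0 (fully open); "finger_force": force on a finger pad.
Only numpy, scipy, OpenCV 4.12 (cv2) and the standard library are available. Lean on these libraries where they do the work, as an engineer would, in place of code of your own. Each camera call takes 0.05 s, during which the arm holds its last target. There are 200 camera calls.

### The job

Make the label printer on the receiving desk ready: push its raised lid fully shut, then switch the power block on by pressing the white-marked end of its red rocker fully down, then press the green key on the keypad fully in with the fingertips and finish while still holding it in. Keep to this order and only press: never swing the lid further open, never press the yellow or blue key, and leave the stamps, medicine boxes, bottle and jar where they stand.

Things in the scene. Friction and masses are not known exactly. Their poses are not given: they have to be found in the camera images.
- printer: White label printer, fixed on the desk: 240 deep (x), 170 wide (y), 128 high with its lid shut. Origin: centre of its underside; x points away from the robot at yaw 0, z up. A grey lid (flat panel 160 long, 170 wide, 8 thick, blue tab at the free edge) covers its near part and opens upward, free edge towards the robot.
- lid_hinge (a point): Fixed point on the printer midway along the lid's hinge line (the lid's far edge), at the height of the lid's upper face when shut: 128 mm above the desk, 40 mm along the printer's x from its centre. Axes as the printer's: y along the hinge, x from the lid's free edge to the hinge.
- lid_edge (a point): Middle of the lid's free edge, on its upper face: 160 mm from the hinge line, towards the robot. It moves with the lid; z is normal to the lid's upper face.
- lid (a joint): Lid angle in rad: 0 shut (lid flat on the housing), grows as the free edge rises; starts 0.35 to 0.7. It stays where it is left (stiff hinge, about 2 to 3 N at 100 mm from the hinge) and meets a hard stop when shut.
- power_block: Black power block, 130 (x) x 90 (y), 35 high, fixed on the desk; origin at the centre of its underside. In the middle of its top sits a red rocker switch, V-shaped from the side: two faces 31 long and 30 wide, meeting in the middle. The face towards the block's -x is marked with a white bar: pressing it down switches on.
- rocker_on (a point): Point on the rocker's marked face, on its middle line, 21 mm from where the faces meet and 10 mm from the outer end; moves with the rocker. Off, the face slopes up outwards by 0.3 rad and the point is 51 mm above the desk; on, the face is level and the point 45 mm above the desk. x points from the marked face to the other, y along the pivot.
- rocker (a joint): Rocker angle in rad: 0 off (marked end up), 0.30 on (marked end down, hard stop). It stays where it is left; about 2 to 3 N on the marked face turns it.
- keypad: Grey keypad, 80 (x) x 170 (y), 20 high, fixed on the desk; origin at the centre of its underside. It carries three round keys in a row along y, 50 mm apart: green, yellow and blue, in any order. Each key is 26 across in a black collar 42 across; its top is 42 mm above the desk and 10 mm above its collar.
- key_green_top (a point): Centre of the green key's top, 42 mm above the desk when released; moves down with the key. z up, x as the keypad's.
- key_green (a joint): Green key travel in m: 0 released, 0.006 fully in (hard stop). Spring: about 1.5 N to start, 5 N fully in; it rises again when let go.
- key_yellow (a joint): The yellow key's travel, as for the green one; not to be pressed.
- key_blue (a joint): The blue key's travel, as for the green one; not to be pressed.
- stamp_black_mid (a point): Centre of a loose black self-inking stamp, 40 x 60, 84 tall, standing on the desk (bystander; this point is 42 mm up).
- stamp_blue_mid (a point): Centre of a loose stamp of the same size with a blue cap (bystander; 42 mm up).
- medbox_a_mid (a point): Centre of a loose white and blue medicine box lying on the desk, 45 x 90, 30 high (bystander; 15 mm up).
- medbox_b_mid (a point): Centre of a loose white and blue medicine box standing on the desk, 50 x 50, 80 high (bystander; 40 mm up).
- sanitiser_mid (a point): Centre of a loose clear bottle with blue cap, 60 across, 150 tall (bystander; 75 mm up).
- pill_jar_mid (a point): Centre of a loose amber jar with white cap, 52 across, 75 tall (bystander; 37 mm up).

How it is judged:
On the way, in this order (a step that is already met when the one before it is completed fails the run):
1. the lid is pushed shut (value of joint lid below 0.03 rad), for 0.1 s.
2. the rocker is on, with the lid shut (value of joint lid below 0.03 rad and value of joint rocker above 0.24 rad), for 0.1 s.
3. the green key is held in by the fingers, with the lid shut and the rocker on (all of step 2 and value of joint key_green above 0.0045 m and contact force between the fingers and key_green above 1 N), for 0.3 s.
At the end, for the whole second after the job is handed in: The lid is shut (within 0.03 rad), the rocker is on (above 0.24 rad), and the fingers are holding the green key in (at least 4.5 of its 6 mm, with more than 1 N) (all of step 3); the arm keeps its last pose, push and grip.
It fails at once if the rocker is switched before the lid is shut (value of joint rocker above 0.15 rad and value of joint lid above 0.06 rad).
It fails at once if the green key is pressed before the lid is shut and the rocker on (value of joint key_green above 0.003 m and (value of joint lid above 0.06 rad or value of joint rocker below 0.15 rad)).
It fails at once if the yellow or blue key is pressed (value of joint any of key_yellow, key_blue above 0.003 m).
It fails at once if the lid is lifted further open (beyond 0.8 rad) (value of joint lid above 0.8 rad).
It fails at once if a stamp, medicine box, bottle or jar is moved more than 20 mm, lifted or knocked over (distance of any of stamp_black_mid, stamp_blue_mid, medbox_a_mid, medbox_b_mid, sanitiser_mid, pill_jar_mid from where it was at the start of the episode above 0.02 m).
It also fails if it takes over 64 s, if anything falls off the work surface, if the arm or the gripper's body presses on something with over 40 N, if the wrist force passes 120 N, or if a joint passes its speed limit or range.

## Working session

There is one attempt and no reset: what is moved stays moved. The work goes in short steps, Python scripts to look and compute and a tool call to move; the robot and the scene stay as the last step left them, time stands still between calls to the robot, and variables do not carry over. Pictures are saved under pics/ and viewed, at most 10 in all, crops included, and the job is handed in when it is done.

Besides the shell and the picture viewer there is one more tool, called after "Request:" in YAML: its name, and indented under it one key for each argument. jog_arm: Moves the arm, as the interface text tells. Shift numbers are shares of 12 cm and turn numbers shares of pi/2 rad, none past 1 either way. Its arguments: {"type":"object","properties":{"increments":{"type":"array"},"force":{"type":"number"}},"required":["increments"]}

```bash
mkdir -p pics
cat > h.py <<'E'
import sys; sys.path.insert(0,'.')
import numpy as np, cv2
from plant import get_state, imaging, job, ctrl
def cloud(c):
    K=np.array(c['camera_matrix']);d=c['depth'];T=np.array(c['extrinsics'])
    v,u=np.mgrid[:480,:640]
    p=np.stack([(u-K[0,2])/K[0,0]*d,-(v-K[1,2])/K[1,1]*d,-d],-1)
    P=p@T[:3,:3].T+T[:3,3]; P[d==0]=np.nan
    return P
E
python3 - <<'E'
from h import *
for n in('top','side'):
    c=imaging.read_camera(n); cv2.imwrite(f'pics/{n}1.png',c['frame'])
    np.savez(f'{n}1.npz',f=c['frame'],P=cloud(c)); print(c['camera_matrix'],c['extrinsics'],[k for k in c])
s=get_state();print(s,ctrl.finger_overhang)
E
```

```text
[[542.83965245   0.         323.02556769]
 [  0.         542.83965245 241.00448194]
 [  0.           0.           1.        ]] [[ 0.00805151  0.99610713 -0.08778248  0.45255959]
 [-0.99977854  0.00972579  0.01866205  0.03211022]
 [ 0.01944315  0.08761278  0.99596484  1.31610654]
 [ 0.          0.          0.          1.        ]] ['frame', 'depth', 'camera_matrix', 'extrinsics']
[[612.94955648   0.         316.39670005]
 [  0.         612.94955648 229.46660221]
 [  0.           0.           1.        ]] [[ 0.99921711  0.03283536 -0.02206822  0.49742858]
 [-0.03693611  0.5744271  -0.81772197 -1.46917705]
 [-0.01417361  0.8178969   0.5751902   1.15534499]
 [ 0.          0.          0.          1.        ]] ['frame', 'depth', 'camera_matrix', 'extrinsics']
{'time': 0.1, 'qpos': array([ 1.07798453e+00,  2.87116501e-01,  1.57802889e+00, -1.37315447e-05,
        1.27858422e+00, -1.50013174e-01]), 'dq': array([-6.24420336e-04, -1.34842405e-03, -3.35559005e-03, -7.83375374e-05,
        4.39149667e-04,  7.49372983e-04]), 'joint_efforts': array([ 4.29353004e-04, -4.07294905e+01, -2.93699473e+01, -1.53712535e-04,
        3.39228369e-03, -1.54835999e-05]), 'eef_pos': array([0.22661048, 0.63525493, 0.25506007]), 'tcp_rot': array([ 1.70559268e-01,  9.85346840e-01, -1.01584006e-03, -3.31304456e-04]), 'contact_force': array([ 1.00580019, -0.40438912,  0.37661995]), 'wrist_torque': array([ 0.05749374,  0.00033085, -0.01459346]), 'finger_force': 0.0, 'opening': 1.0016927286090704} 0.025
```

View pics/top1.png

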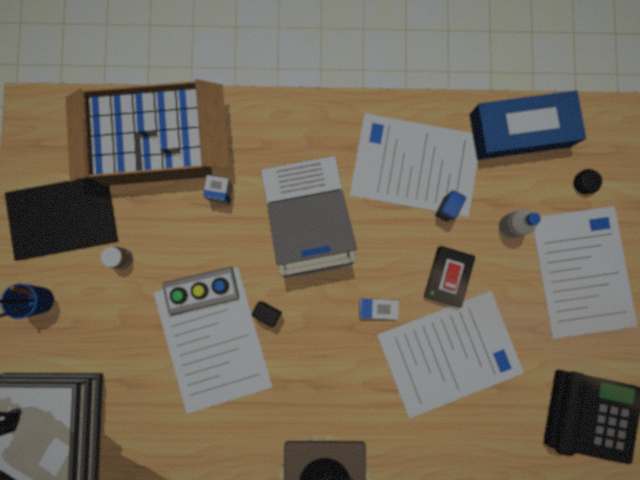

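View pics/side1.png

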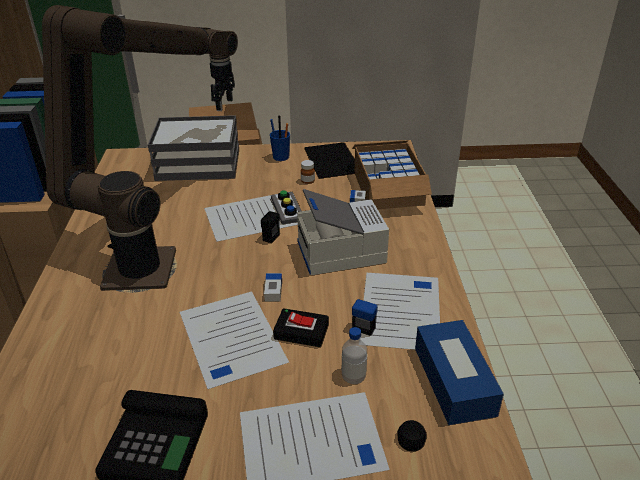

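The top view shows the printer at (310,215) with its lid tab at (315,251), and the keypad at (200,290) with green (178,296), yellow (199,291) and blue (220,285). The power block is at (450,277) with its rocker at (453,275). The bystanders are at (267,314), (452,206), (379,309), (217,189), (519,222) and (113,257). The side view shows the lid open.

Run:
```python
from h import *
z=np.load('top1.npz');f=z['f'];P=z['P']
hsv=cv2.cvtColor(f,cv2.COLOR_BGR2HSV)
def rep(n,m):
    q=P[m];q=q[~np.isnan(q[:,0])];vv,uu=np.nonzero(m)
    print(n,m.sum(),'px',uu.mean().round(1),vv.mean().round(1),'xyz',np.median(q,0).round(4), 'mean',q.mean(0).round(4))
def box(u0,u1,v0,v1):
    m=np.zeros((480,640),bool);m[v0:v1,u0:u1]=1;return m
H,S,V=[hsv[...,i] for i in range(3)]
rep('green',box(165,190,283,308)&(H>40)&(H<85)&(S>120))
rep('yel',box(188,210,280,303)&(H>20)&(H<38)&(S>120))
rep('blue',box(210,235,273,298)&(H>95)&(H<130)&(S>120))
red=box(425,480,245,310)&((H<8)|(H>172))&(S>120);rep('red',red)
wh=box(425,480,250,300)&(S<70)&(V>130);rep('white',wh)
print('redrect',cv2.minAreaRect(np.argwhere(red)[:,::-1].astype(np.float32)))
blk=box(415,485,240,315)&(P[...,2]>.02);rep('block',blk)
q=P[blk];r=cv2.minAreaRect(q[:,:2].astype(np.float32));print(r)
tab=box(295,335,240,262)&(H>95)&(H<130)&(S>120);rep('tab',tab)
lid=box(272,352,196,240)&(S<60)&(V<120);rep('lid',lid)
q=P[lid];q=q[~np.isnan(q[:,0])];c=q.mean(0);n=np.linalg.svd(q-c,full_matrices=0)[2][2];n*=np.sign(n[2]);print('lid n',n,'ang',np.arccos(n[2]),'yaw',np.arctan2(n[1],n[0]))
for n,b in dict(stB=(245,288,295,333),stBl=(432,472,185,226),mA=(352,405,293,326),mB=(198,236,170,206),bot=(495,548,205,242),jar=(95,135,242,274)).items():
    m=box(*b)&(P[...,2]>.015);q=P[m];zt=np.percentile(q[:,2],95);t=q[q[:,2]>zt-.012]
    print(n,'top',t.mean(0).round(3),cv2.minAreaRect(t[:,:2].astype(np.float32)))
a=cv2.resize(f[235:320,405:500],None,fx=6,fy=6,interpolation=cv2.INTER_CUBIC)
cv2.imwrite('pics/rk.png',a)
```

```text
green 114 px 177.0 295.2 xyz [0.4355 0.3464 0.0423] mean [0.4353 0.3467 0.0414]
yel 125 px 198.2 290.4 xyz [0.4475 0.2978 0.042 ] mean [0.4467 0.2981 0.041 ]
blue 114 px 219.0 285.4 xyz [0.4595 0.2498 0.042 ] mean [0.4586 0.2501 0.0408]
red 215 px 452.4 273.3 xyz [ 0.492  -0.2964  0.046 ] mean [ 0.4915 -0.2961  0.0463]
white 127 px 459.1 283.4 xyz [ 0.4639 -0.306   0.0374] mean [ 0.4673 -0.3165  0.0301]
redrect ((452.00006103515625, 275.50006103515625), (11.399173736572266, 23.768489837646484), 14.03624439239502)
block 2109 px 450.3 276.7 xyz [ 0.483  -0.2923  0.036 ] mean [ 0.4836 -0.2933  0.0372]
((0.48409125208854675, -0.29568159580230713), (0.09113755822181702, 0.1307116150856018), 73.44857788085938)
tab 151 px 315.4 250.7 xyz [0.5305 0.0275 0.1965] mean [0.5309 0.0269 0.1965]
lid 3293 px 310.5 218.4 xyz [0.6022 0.0371 0.1568] mean [0.6037 0.0379 0.1564]
lid n [0.45055345 0.08928614 0.88827337] ang 0.4772240755309069 yaw 0.19563525630790649
stB top [0.394 0.136 0.084] ((0.3943886458873749, 0.13628026843070984), (0.05984087660908699, 0.0401778407394886), 62.52375793457031)
stBl top [ 0.649 -0.292  0.084] ((0.6491538882255554, -0.292312890291214), (0.03964769467711449, 0.05978156626224518), 62.6102180480957)
mA top [ 0.406 -0.125  0.03 ] ((0.40633222460746765, -0.12599830329418182), (0.09059300273656845, 0.04532104730606079), 87.8267822265625)
mB top [0.683 0.257 0.081] ((0.6897661685943604, 0.2655887007713318), (0.07327381521463394, 0.06227048859000206), 80.38111114501953)
bot top [ 0.608 -0.449  0.149] ((0.6080828905105591, -0.4502030611038208), (0.026994558051228523, 0.025336822494864464), 41.52297592163086)
jar top [0.521 0.489 0.075] ((0.5204349160194397, 0.4895898699760437), (0.045876629650592804, 0.04652129113674164), 20.29901123046875)
```

View pics/rk.png

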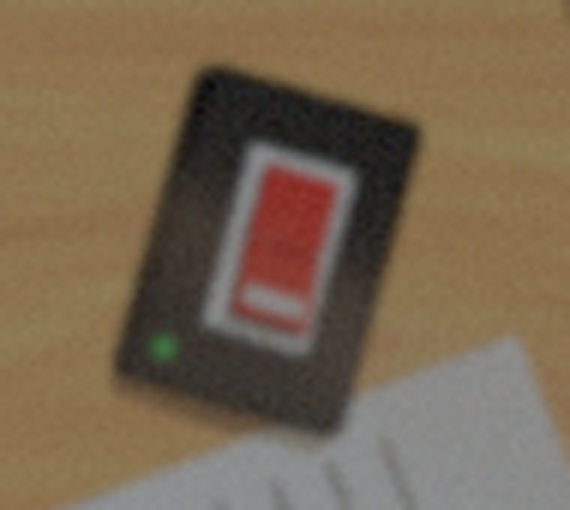

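The crop shows the white bar at crop (274,301), which is pixel (451,285), on the near (-x) end of the rocker. Next I go towards the lid with the fingers shut.

Request:
jog_arm:
  increments:
    - {"dx": 0, "dy": 0, "dz": 0.5, "gripper": -1}
    - {"dx": 0, "dy": 0, "dz": 0.5, "gripper": -1}
    - {"dx": 0.6, "dy": -1, "dz": 0.5, "gripper": -1}
    - {"dx": 0.6, "dy": -1, "dz": 0.5, "gripper": -1}
    - {"dx": 0.6, "dy": -1, "dz": 0.5, "gripper": -1}
    - {"dx": 0.6, "dy": -1, "dz": 0.5, "gripper": -1}
  force: 40

```text
$.increments[0]: bad value
```

Request:
jog_arm:
  increments:
    - {"dx": 0.0, "dy": 0.0, "dz": 0.5, "ax": 0.0, "ay": 0.0, "az": 0.0, "gripper": -1.0}
    - {"dx": 0.6, "dy": -1.0, "dz": 0.5, "ax": 0.0, "ay": 0.0, "az": 0.0, "gripper": -1.0}
    - {"dx": 0.6, "dy": -1.0, "dz": 0.5, "ax": 0.0, "ay": 0.0, "az": 0.0, "gripper": -1.0}
    - {"dx": 0.6, "dy": -1.0, "dz": 0.5, "ax": 0.0, "ay": 0.0, "az": 0.0, "gripper": -1.0}
    - {"dx": 0.6, "dy": -1.0, "dz": 0.5, "ax": 0.0, "ay": 0.0, "az": 0.0, "gripper": -1.0}
  force: 40

```text
time: 0.6
eef_pos: [0.301, 0.5126, 0.3166]
tcp_rot: [0.173, 0.985, -0.0, 0.001]
contact_force: [0.6, 0.1, -0.1]
opening: 0.142
finger_force: 0.0
```

Request:
jog_arm:
  increments:
    - {"dx": 0.52, "dy": -1.0, "dz": 0.0, "ax": 0.0, "ay": 0.0, "az": 0.0, "gripper": -1.0}
    - {"dx": 0.52, "dy": -1.0, "dz": 0.0, "ax": 0.0, "ay": 0.0, "az": 0.0, "gripper": -1.0}
    - {"dx": 0.52, "dy": -1.0, "dz": 0.0, "ax": 0.0, "ay": 0.0, "az": 0.0, "gripper": -1.0}

```text
time: 0.9
eef_pos: [0.3616, 0.3941, 0.3157]
tcp_rot: [0.171, 0.985, -0.0, -0.0]
contact_force: [0.3, 0.5, 1.0]
opening: -0.002
finger_force: 0.0
```

Request:
jog_arm:
  increments:
    - {"dx": 0.52, "dy": -1.0, "dz": 0.0, "ax": 0.0, "ay": 0.0, "az": 0.0, "gripper": -1.0}
    - {"dx": 0.52, "dy": -1.0, "dz": 0.0, "ax": 0.0, "ay": 0.0, "az": 0.0, "gripper": -1.0}
    - {"dx": 0.52, "dy": -1.0, "dz": 0.0, "ax": 0.0, "ay": 0.0, "az": 0.0, "gripper": -1.0}

```text
time: 1.2
eef_pos: [0.4242, 0.2739, 0.3159]
tcp_rot: [0.171, 0.985, -0.0, -0.0]
contact_force: [0.7, 1.2, 1.1]
opening: -0.003
finger_force: 0.0
```

Request:
jog_arm:
  increments:
    - {"dx": 0.52, "dy": -1.0, "dz": 0.0, "ax": 0.0, "ay": 0.0, "az": 0.0, "gripper": -1.0}
    - {"dx": 0.52, "dy": -1.0, "dz": 0.0, "ax": 0.0, "ay": 0.0, "az": 0.0, "gripper": -1.0}
    - {"dx": 0.52, "dy": -1.0, "dz": 0.0, "ax": 0.0, "ay": 0.0, "az": 0.0, "gripper": -1.0}

```text
time: 1.5
eef_pos: [0.4868, 0.1537, 0.3159]
tcp_rot: [0.171, 0.985, -0.0, -0.0]
contact_force: [0.5, 0.0, 0.2]
opening: 0.002
finger_force: 0.0
```

Request:
jog_arm:
  increments:
    - {"dx": 0.52, "dy": -1.0, "dz": 0.0, "ax": 0.0, "ay": 0.0, "az": 0.0, "gripper": -1.0}
    - {"dx": 0.52, "dy": -1.0, "dz": 0.0, "ax": 0.0, "ay": 0.0, "az": 0.0, "gripper": -1.0}
    - {"dx": 0.52, "dy": -1.0, "dz": 0.0, "ax": 0.0, "ay": 0.0, "az": 0.0, "gripper": -1.0}
    - {"dx": 0.52, "dy": -1.0, "dz": 0.0, "ax": 0.0, "ay": 0.0, "az": 0.0, "gripper": -1.0}

```text
time: 1.9
eef_pos: [0.5498, 0.0326, 0.3154]
tcp_rot: [0.173, 0.985, -0.0, -0.0]
contact_force: [0.4, 0.5, 0.2]
opening: 0.002
finger_force: 0.0
```

Request:
jog_arm:
  increments:
    - {"dx": 0.0, "dy": 0.0, "dz": -0.35, "ax": 0.0, "ay": 0.0, "az": 0.0, "gripper": -1.0}
    - {"dx": 0.0, "dy": 0.0, "dz": -0.6, "ax": 0.0, "ay": 0.0, "az": 0.0, "gripper": -1.0}
    - {"dx": 0.0, "dy": 0.0, "dz": -0.7, "ax": 0.0, "ay": 0.0, "az": 0.0, "gripper": -1.0}
    - {"dx": 0.0, "dy": 0.0, "dz": -0.8, "ax": 0.0, "ay": 0.0, "az": 0.0, "gripper": -1.0}
    - {"dx": 0.0, "dy": 0.0, "dz": -0.9, "ax": 0.0, "ay": 0.0, "az": 0.0, "gripper": -1.0}
    - {"dx": 0.0, "dy": 0.0, "dz": -1.0, "ax": 0.0, "ay": 0.0, "az": 0.0, "gripper": -1.0}
    - {"dx": 0.0, "dy": 0.0, "dz": -1.0, "ax": 0.0, "ay": 0.0, "az": 0.0, "gripper": -1.0}

```text
time: 2.6
eef_pos: [0.548, 0.036, 0.1951]
tcp_rot: [0.17, 0.985, 0.0, -0.001]
contact_force: [0.0, 0.3, -0.7]
opening: -0.001
finger_force: 0.0
```

Request:
jog_arm:
  increments:
    - {"dx": 0.0, "dy": 0.0, "dz": -0.1, "ax": 0.0, "ay": 0.0, "az": 0.0, "gripper": -1.0}
    - {"dx": 0.0, "dy": 0.0, "dz": -0.2, "ax": 0.0, "ay": 0.0, "az": 0.0, "gripper": -1.0}
    - {"dx": 0.0, "dy": 0.0, "dz": -0.26, "ax": 0.0, "ay": 0.0, "az": 0.0, "gripper": -1.0}
    - {"dx": 0.0, "dy": 0.0, "dz": -0.3, "ax": 0.0, "ay": 0.0, "az": 0.0, "gripper": -1.0}
    - {"dx": 0.0, "dy": 0.0, "dz": -0.33, "ax": 0.0, "ay": 0.0, "az": 0.0, "gripper": -1.0}
    - {"dx": 0.0, "dy": 0.0, "dz": -0.33, "ax": 0.0, "ay": 0.0, "az": 0.0, "gripper": -1.0}

```text
time: 3.2
eef_pos: [0.5482, 0.0358, 0.156]
tcp_rot: [0.171, 0.985, 0.0, -0.0]
contact_force: [0.4, -0.3, -0.1]
opening: 0.001
finger_force: 0.0
```

Request:
jog_arm:
  increments:
    - {"dx": 0.0, "dy": 0.0, "dz": -0.02, "ax": 0.0, "ay": 0.0, "az": 0.0, "gripper": -1.0}
    - {"dx": 0.0, "dy": 0.0, "dz": -0.04, "ax": 0.0, "ay": 0.0, "az": 0.0, "gripper": -1.0}
    - {"dx": 0.0, "dy": 0.0, "dz": -0.04, "ax": 0.0, "ay": 0.0, "az": 0.0, "gripper": -1.0}

```text
time: 3.5
eef_pos: [0.5488, 0.0357, 0.153]
tcp_rot: [0.171, 0.985, -0.0, 0.0]
contact_force: [-1.8, -0.3, 3.6]
opening: -0.002
finger_force: 2.0
```

Run:
```python
from h import *
s=get_state();print(s['eef_pos'],s['contact_force'])
c=imaging.read_camera('side');cv2.imwrite('pics/s2.png',cv2.resize(c['frame'][150:300,220:420],None,fx=4,fy=4))
```

```text
[0.54883825 0.0356978  0.15302874] [-1.78008696 -0.27567301  3.64676505]
```

View pics/s2.png

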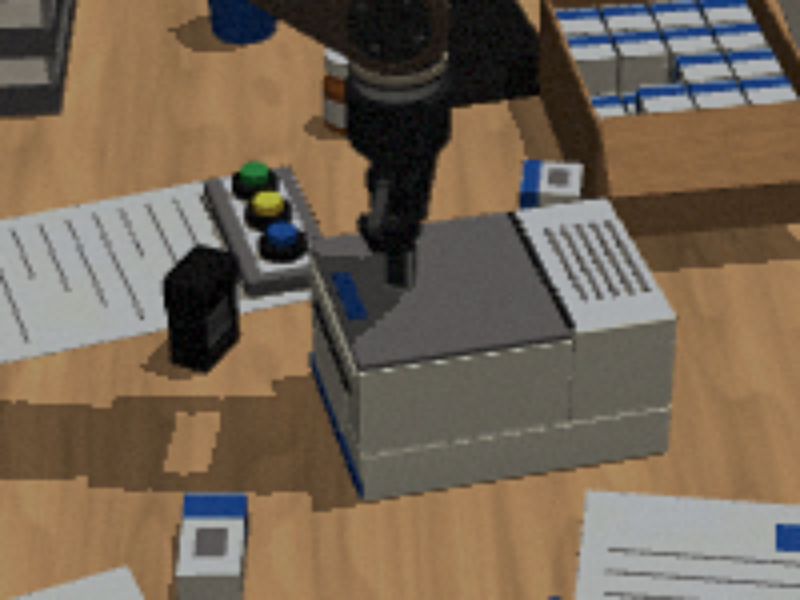

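The lid now looks flat on the housing with the fingertips on it at about (400,285). I'll press a little harder to be sure, then check the force.

Request:
jog_arm:
  increments:
    - {"dx": 0.0, "dy": 0.0, "dz": -0.02, "ax": 0.0, "ay": 0.0, "az": 0.0, "gripper": -1.0}
    - {"dx": 0.0, "dy": 0.0, "dz": -0.03, "ax": 0.0, "ay": 0.0, "az": 0.0, "gripper": -1.0}
    - {"dx": 0.0, "dy": 0.0, "dz": -0.03, "ax": 0.0, "ay": 0.0, "az": 0.0, "gripper": -1.0}

```text
time: 3.85
eef_pos: [0.549, 0.0357, 0.1528]
tcp_rot: [0.17, 0.985, -0.0, -0.0]
contact_force: [-9.8, 0.8, 20.4]
opening: 0.003
finger_force: 9.8
```

Run:
```python
from h import *
z=np.load('top1.npz');P=z['P'];print('bar',P[285,451],P[284:287,450:453].reshape(-1,3).mean(0))
c=imaging.read_camera('top');P=cloud(c)
print('lid z',np.nanpercentile(P[200:255,280:350,2],[5,50]), 'tab',P[252:258,308:316].reshape(-1,3).mean(0))
# block top plane
m=np.zeros((480,640),bool);m[240:315,415:485]=1;m&=abs(P[...,2]-.036)<.006
q=P[m];print(cv2.minAreaRect(q[:,:2].astype(np.float32)))
```

```text
bar [ 0.46386984 -0.290355    0.05418954] [ 0.46388363 -0.29069816  0.05284137]
lid z [0.12626913 0.40625223] tab [0.51329432 0.03436229 0.34924238]
((0.48405322432518005, -0.29547086358070374), (0.09096778929233551, 0.12935307621955872), 73.65576171875)
```

Request:
jog_arm:
  increments:
    - {"dx": 0.0, "dy": 0.0, "dz": 0.4, "ax": 0.0, "ay": 0.0, "az": 0.0, "gripper": -1.0}
    - {"dx": 0.0, "dy": 0.0, "dz": 0.6, "ax": 0.0, "ay": 0.0, "az": 0.0, "gripper": -1.0}
    - {"dx": -0.24, "dy": -0.9, "dz": 0.6, "ax": 0.0, "ay": 0.0, "az": 0.0, "gripper": -1.0}
    - {"dx": -0.24, "dy": -0.9, "dz": 0.6, "ax": 0.0, "ay": 0.0, "az": 0.0, "gripper": -1.0}
    - {"dx": -0.24, "dy": -0.9, "dz": 0.6, "ax": 0.0, "ay": 0.0, "az": 0.0, "gripper": -1.0}

```text
time: 4.4
eef_pos: [0.519, -0.0755, 0.2206]
tcp_rot: [0.172, 0.985, -0.001, 0.001]
contact_force: [0.0, 0.6, -0.2]
opening: 0.004
finger_force: 0.0
```

Request:
jog_arm:
  increments:
    - {"dx": -0.24, "dy": -0.9, "dz": 0.0, "ax": 0.0, "ay": 0.0, "az": 0.0, "gripper": -1.0}
    - {"dx": -0.24, "dy": -0.9, "dz": 0.0, "ax": 0.0, "ay": 0.0, "az": 0.0, "gripper": -1.0}
    - {"dx": -0.24, "dy": -0.9, "dz": 0.0, "ax": 0.0, "ay": 0.0, "az": 0.0, "gripper": -1.0}

```text
time: 4.7
eef_pos: [0.4901, -0.1836, 0.2203]
tcp_rot: [0.173, 0.985, -0.001, 0.0]
contact_force: [-0.0, -0.0, -0.3]
opening: 0.001
finger_force: 0.0
```

Request:
jog_arm:
  increments:
    - {"dx": -0.24, "dy": -0.9, "dz": 0.0, "ax": 0.0, "ay": 0.0, "az": 0.0, "gripper": -1.0}
    - {"dx": -0.24, "dy": -0.9, "dz": 0.0, "ax": 0.0, "ay": 0.0, "az": 0.0, "gripper": -1.0}
    - {"dx": -0.24, "dy": -0.9, "dz": 0.0, "ax": 0.0, "ay": 0.0, "az": 0.0, "gripper": -1.0}
    - {"dx": -0.24, "dy": -0.9, "dz": 0.0, "ax": 0.0, "ay": 0.0, "az": 0.0, "gripper": -1.0}
    - {"dx": -0.24, "dy": -0.9, "dz": 0.0, "ax": 0.0, "ay": 0.0, "az": 0.0, "gripper": -1.0}

```text
time: 5.2
eef_pos: [0.4623, -0.2871, 0.2199]
tcp_rot: [0.17, 0.985, 0.001, -0.0]
contact_force: [-0.1, 0.3, 0.1]
opening: -0.001
finger_force: 0.0
```

Request:
jog_arm:
  increments:
    - {"dx": 0.0, "dy": -0.025, "dz": -0.4, "ax": 0.0, "ay": 0.0, "az": 0.0, "gripper": -1.0}
    - {"dx": 0.0, "dy": -0.025, "dz": -0.8, "ax": 0.0, "ay": 0.0, "az": 0.0, "gripper": -1.0}
    - {"dx": 0.0, "dy": -0.025, "dz": -1.0, "ax": 0.0, "ay": 0.0, "az": 0.0, "gripper": -1.0}
    - {"dx": 0.0, "dy": -0.025, "dz": -1.0, "ax": 0.0, "ay": 0.0, "az": 0.0, "gripper": -1.0}
    - {"dx": 0.0, "dy": -0.025, "dz": -1.0, "ax": 0.0, "ay": 0.0, "az": 0.0, "gripper": -1.0}

```text
time: 5.7
eef_pos: [0.4628, -0.29, 0.1008]
tcp_rot: [0.17, 0.986, 0.0, 0.0]
contact_force: [-0.5, 0.2, 0.5]
opening: 0.001
finger_force: 0.0
```

Request:
jog_arm:
  increments:
    - {"dx": 0.0, "dy": 0.0, "dz": -0.1, "ax": 0.0, "ay": 0.0, "az": 0.0, "gripper": -1.0}
    - {"dx": 0.0, "dy": 0.0, "dz": -0.18, "ax": 0.0, "ay": 0.0, "az": 0.0, "gripper": -1.0}
    - {"dx": 0.0, "dy": 0.0, "dz": -0.22, "ax": 0.0, "ay": 0.0, "az": 0.0, "gripper": -1.0}
    - {"dx": 0.0, "dy": 0.0, "dz": -0.24, "ax": 0.0, "ay": 0.0, "az": 0.0, "gripper": -1.0}
    - {"dx": 0.0, "dy": 0.0, "dz": -0.25, "ax": 0.0, "ay": 0.0, "az": 0.0, "gripper": -1.0}
    - {"dx": 0.0, "dy": 0.0, "dz": -0.25, "ax": 0.0, "ay": 0.0, "az": 0.0, "gripper": -1.0}

```text
time: 6.3
eef_pos: [0.4621, -0.2914, 0.0703]
tcp_rot: [0.171, 0.985, -0.0, 0.0]
contact_force: [1.0, 0.2, 0.5]
opening: -0.001
finger_force: 0.0
```

Request:
jog_arm:
  increments:
    - {"dx": 0.0, "dy": 0.0, "dz": -0.02, "ax": 0.0, "ay": 0.0, "az": 0.0, "gripper": -1.0}
    - {"dx": 0.0, "dy": 0.0, "dz": -0.03, "ax": 0.0, "ay": 0.0, "az": 0.0, "gripper": -1.0}
    - {"dx": 0.0, "dy": 0.0, "dz": -0.03, "ax": 0.0, "ay": 0.0, "az": 0.0, "gripper": -1.0}
    - {"dx": 0.0, "dy": 0.0, "dz": -0.03, "ax": 0.0, "ay": 0.0, "az": 0.0, "gripper": -1.0}

```text
time: 6.7
eef_pos: [0.4624, -0.2917, 0.0695]
tcp_rot: [0.17, 0.985, 0.0, -0.0]
contact_force: [-5.6, 3.8, 15.5]
opening: 0.002
finger_force: 7.6
```

The hard stop is reached at tip height 44.5 mm. I'll lift and check the rocker.

Request:
jog_arm:
  increments:
    - {"dx": 0.0, "dy": 0.0, "dz": 0.4, "ax": 0.0, "ay": 0.0, "az": 0.0, "gripper": -1.0}
    - {"dx": 0.0, "dy": 0.0, "dz": 0.8, "ax": 0.0, "ay": 0.0, "az": 0.0, "gripper": -1.0}
    - {"dx": 0.0, "dy": 0.0, "dz": 1.0, "ax": 0.0, "ay": 0.0, "az": 0.0, "gripper": -1.0}
    - {"dx": 0.0, "dy": 1.0, "dz": 1.0, "ax": 0.0, "ay": 0.0, "az": 0.0, "gripper": -1.0}
    - {"dx": 0.0, "dy": 1.0, "dz": 1.0, "ax": 0.0, "ay": 0.0, "az": 0.0, "gripper": -1.0}
    - {"dx": 0.0, "dy": 1.0, "dz": 1.0, "ax": 0.0, "ay": 0.0, "az": 0.0, "gripper": -1.0}

```text
time: 7.3
eef_pos: [0.4616, -0.1682, 0.1866]
tcp_rot: [0.17, 0.985, 0.001, 0.0]
contact_force: [-0.4, -0.7, -0.1]
opening: 0.003
finger_force: 0.0
```

Request:
jog_arm:
  increments:
    - {"dx": 0.0, "dy": 1.0, "dz": 0.25, "ax": 0.0, "ay": 0.0, "az": 0.0, "gripper": -1.0}
    - {"dx": 0.0, "dy": 1.0, "dz": 0.25, "ax": 0.0, "ay": 0.0, "az": 0.0, "gripper": -1.0}
    - {"dx": 0.0, "dy": 1.0, "dz": 0.25, "ax": 0.0, "ay": 0.0, "az": 0.0, "gripper": -1.0}

```text
time: 7.6
eef_pos: [0.4621, -0.0485, 0.2177]
tcp_rot: [0.17, 0.986, 0.0, 0.001]
contact_force: [-0.4, -0.3, 0.0]
opening: 0.001
finger_force: 0.0
```

Run:
```python
from h import *
c=imaging.read_camera('side');P=cloud(c)
a=cv2.resize(c['frame'][295,:][None] if 0 else c['frame'][190:355,240:400],None,fx=3.6,fy=3.6,interpolation=cv2.INTER_CUBIC);cv2.imwrite('pics/s3.png',a)
t=imaging.read_camera('top');Q=cloud(t)
print('bar',Q[284:287,450:453].reshape(-1,3).mean(0).round(4));
d=np.array([.958,-.286]);q=Q[250:305,425:480].reshape(-1,3);o=q[:,:2]-[.484,-.2955];s=o@d;w=o@[.286,.958]
for a in range(-30,31,6):
    m=(abs(s-a/1000)<.003)&(abs(w)<.008);print(a,q[m,2].mean().round(4),end='; ')
```

```text
bar [ 0.464  -0.293   0.0438]
-30 0.0446; -24 0.0455; -18 0.0441; -12 0.0448; -6 0.0449; 0 0.0465; 6 0.0476; 12 0.0488; 18 0.0508; 24 0.0536; 30 0.0411;
```

View pics/s3.png

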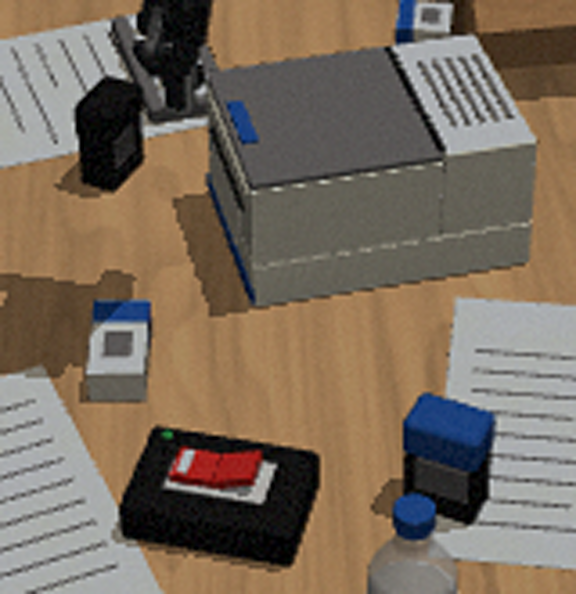

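The picture shows the rocker's marked face level at about (185,465), with depth flat at 45 mm, and the lid flat. Now to the green key.

Request:
jog_arm:
  increments:
    - {"dx": 0.0, "dy": 1.0, "dz": 0.0, "ax": 0.0, "ay": 0.0, "az": 0.0, "gripper": -1.0}
    - {"dx": 0.0, "dy": 1.0, "dz": 0.0, "ax": 0.0, "ay": 0.0, "az": 0.0, "gripper": -1.0}
    - {"dx": 0.0, "dy": 1.0, "dz": 0.0, "ax": 0.0, "ay": 0.0, "az": 0.0, "gripper": -1.0}

```text
time: 8.0
eef_pos: [0.4619, 0.0706, 0.2163]
tcp_rot: [0.17, 0.985, 0.0, 0.0]
contact_force: [0.6, -1.1, -0.6]
opening: 0.002
finger_force: 0.0
```

Request:
jog_arm:
  increments:
    - {"dx": 0.0, "dy": 1.0, "dz": 0.0, "ax": 0.0, "ay": 0.0, "az": 0.0, "gripper": -1.0}
    - {"dx": 0.0, "dy": 1.0, "dz": 0.0, "ax": 0.0, "ay": 0.0, "az": 0.0, "gripper": -1.0}
    - {"dx": 0.0, "dy": 1.0, "dz": 0.0, "ax": 0.0, "ay": 0.0, "az": 0.0, "gripper": -1.0}

```text
time: 8.3
eef_pos: [0.4621, 0.191, 0.2164]
tcp_rot: [0.17, 0.986, 0.0, 0.0]
contact_force: [-0.2, -1.3, -1.2]
opening: 0.0
finger_force: 0.0
```

Request:
jog_arm:
  increments:
    - {"dx": -0.22, "dy": 1.0, "dz": 0.0, "ax": 0.0, "ay": 0.0, "az": 0.0, "gripper": -1.0}
    - {"dx": -0.22, "dy": 1.0, "dz": 0.0, "ax": 0.0, "ay": 0.0, "az": 0.0, "gripper": -1.0}
    - {"dx": -0.22, "dy": 1.0, "dz": 0.0, "ax": 0.0, "ay": 0.0, "az": 0.0, "gripper": -1.0}

```text
time: 8.6
eef_pos: [0.4353, 0.3109, 0.2162]
tcp_rot: [0.17, 0.985, 0.0, -0.0]
contact_force: [0.6, -0.5, 0.1]
opening: -0.001
finger_force: 0.0
```

Request:
jog_arm:
  increments:
    - {"dx": 0.0, "dy": 0.29, "dz": 0.0, "ax": 0.0, "ay": 0.0, "az": 0.0, "gripper": -1.0}
    - {"dx": 0.0, "dy": 0.29, "dz": 0.0, "ax": 0.0, "ay": 0.0, "az": 0.0, "gripper": -1.0}
    - {"dx": 0.0, "dy": 0.29, "dz": -0.4, "ax": 0.0, "ay": 0.0, "az": 0.0, "gripper": -1.0}
    - {"dx": 0.0, "dy": 0.29, "dz": -0.8, "ax": 0.0, "ay": 0.0, "az": 0.0, "gripper": -1.0}
    - {"dx": 0.0, "dy": 0.29, "dz": -0.95, "ax": 0.0, "ay": 0.0, "az": 0.0, "gripper": -1.0}
    - {"dx": 0.0, "dy": 0.29, "dz": -0.95, "ax": 0.0, "ay": 0.0, "az": 0.0, "gripper": -1.0}
    - {"dx": 0.0, "dy": 0.29, "dz": -0.95, "ax": 0.0, "ay": 0.0, "az": 0.0, "gripper": -1.0}

```text
time: 9.3
eef_pos: [0.4366, 0.3428, 0.103]
tcp_rot: [0.171, 0.985, -0.0, 0.0]
contact_force: [-0.1, 0.6, 0.8]
opening: 0.002
finger_force: 0.0
```

Request:
jog_arm:
  increments:
    - {"dx": -0.01, "dy": 0.03, "dz": -0.15, "ax": 0.0, "ay": 0.0, "az": 0.0, "gripper": -1.0}
    - {"dx": -0.01, "dy": 0.03, "dz": -0.25, "ax": 0.0, "ay": 0.0, "az": 0.0, "gripper": -1.0}
    - {"dx": -0.01, "dy": 0.03, "dz": -0.3, "ax": 0.0, "ay": 0.0, "az": 0.0, "gripper": -1.0}
    - {"dx": -0.01, "dy": 0.03, "dz": -0.34, "ax": 0.0, "ay": 0.0, "az": 0.0, "gripper": -1.0}
    - {"dx": -0.01, "dy": 0.03, "dz": -0.36, "ax": 0.0, "ay": 0.0, "az": 0.0, "gripper": -1.0}
    - {"dx": -0.01, "dy": 0.03, "dz": -0.36, "ax": 0.0, "ay": 0.0, "az": 0.0, "gripper": -1.0}

```text
time: 9.9
eef_pos: [0.4351, 0.3471, 0.0615]
tcp_rot: [0.17, 0.985, -0.0, 0.0]
contact_force: [-2.9, -2.5, 8.5]
opening: 0.002
finger_force: 4.4
```

Request:
jog_arm:
  increments:
    - {"dx": 0.0, "dy": 0.0, "dz": -0.015, "ax": 0.0, "ay": 0.0, "az": 0.0, "gripper": -1.0}
    - {"dx": 0.0, "dy": 0.0, "dz": -0.015, "ax": 0.0, "ay": 0.0, "az": 0.0, "gripper": -1.0}
    - {"dx": 0.0, "dy": 0.0, "dz": -0.015, "ax": 0.0, "ay": 0.0, "az": 0.0, "gripper": -1.0}
    - {"dx": 0.0, "dy": 0.0, "dz": -0.015, "ax": 0.0, "ay": 0.0, "az": 0.0, "gripper": -1.0}
    - {"dx": 0.0, "dy": 0.0, "dz": -0.015, "ax": 0.0, "ay": 0.0, "az": 0.0, "gripper": -1.0}

```text
time: 10.4
eef_pos: [0.4352, 0.3472, 0.0613]
tcp_rot: [0.17, 0.985, -0.001, -0.0]
contact_force: [-6.7, -5.2, 17.7]
opening: -0.0
finger_force: 8.5
```

Run:
```python
from h import *
c=imaging.read_camera('side');cv2.imwrite('pics/s4.png',cv2.resize(c['frame'][150:270,210:370],None,fx=4,fy=4))
s=get_state();print(s['eef_pos'],s['contact_force'])
```

```text
[0.43515202 0.34721917 0.06131965] [-6.02584955 -5.89269232 16.18451532]
```

View pics/s4.png

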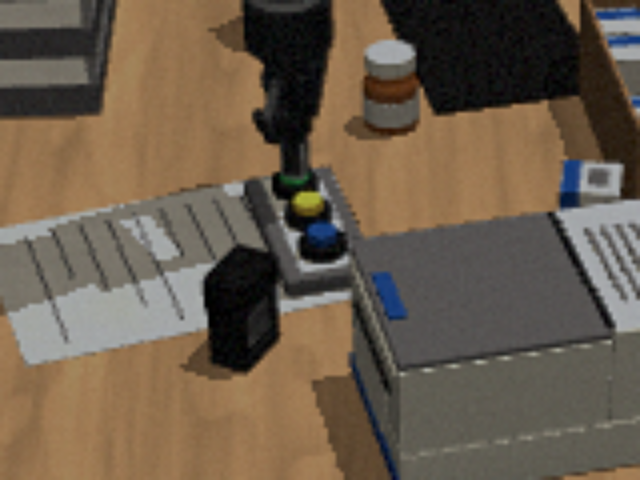

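The fingertips hold the green key in at (295,180), yellow and blue are untouched, and the lid is shut.

```bash
python3 -c "
from h import *
print(job.sign_off())"
```

```text
the job is handed in; nothing more can be done
None
```

The job is handed in: the lid is shut, the rocker is on, and the fingertips are holding the green key fully in with about 16 N; the hand-in returned no verdict.

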